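# Present the notched glass slide at the reading stand

### The arm

A 7-joint arm with a two-finger parallel gripper is mounted at the origin on the work surface. World frame = base frame: x ahead of the robot, y to its left, z up, the work surface at z = 0. Lengths are in m, angles in rad, forces in N, time in s.
With the tool pointing down it reaches from about 0.425 to 0.825 m from the base axis. Payload 3.6 kg.
Tool frame: the origin (TCP) lies between the finger pads, 19 mm behind the fingertips; this is the grasp point; z points along the fingers, y is the line along which they close (so a half turn about z gives the same grasp; the last joint's range is limited). The gripper opens to 85 mm and grips with 20 to 120 N. Pads are 22 mm wide; open, the fingers measure 114 mm over their backs; the gripper's body (76 mm by 85 mm) begins 54 mm behind the grasp point. The pads swing forward as they close: fully open they stand 13 mm farther back than shut.
Start: joints at [1.288, 0.615, -0.013, 1.423, 0.008, 1.103, -0.04], TCP at [0.164, -0.629, 0.25] pointing down, gripper open.
Joint ranges: [-3.12, 3.12], [-0.3, 2.06], [-1.34, 1.32], [0.26, 2.42], [-1.36, 4.5], [0.01, 1.98], [-2.84, 2.84]. Speed limits (rad/s): [2.79, 2.79, 3.14, 3.14, 3.14, 3.14, 3.14].

### API

Orientations are given as a unit quaternion [w, x, y, z].
In Python, from workcell import env gives the robot as it stands. Calls block until the motion is done:
- env.move_ptp(position, orientation): joint-space move of the TCP to a pose.
- env.servo_line(position, v=0.15, orientation=None, contact_N=None): straight line of the TCP; orientation=None keeps the orientation; v is the mean speed in m/s. With contact_N (N) it stops when the force on the tool has changed by that much, and returns True; else False.
- env.move_j(angles): joint-space move.
- env.let_go() and env.close(grasp_force=None): open the fingers fully, or close them until they stop; grasp_force is the grip in N (None keeps the last).
- env.dwell(seconds).
- env.solve_ik(position, orientation): joint angles nearest the present ones, or None.
- env.read_camera(name): name is "side" or "top" or "wrist"; returns a dict with "pixels" (420x560x3 uint8, red, green, blue), "camera_matrix" (3x3 intrinsics, pixels), "extrinsics" (4x4, takes a point from camera to world coordinates). Camera axes: x right, y up, looking along -z (the intrinsics and any distortion apply to the point x, -y, -z); pixel columns grow to the right and rows downward; lengths in m; the calibration is good to about 2 mm. A picture is of the moment at which its call begins. There is no depth.
A pose or a line that the arm cannot do raises env.Unreachable and nothing moves.
- env.finish_job(): hands the job in; it is judged then, once.
Trained networks look in a picture, given as the dict that the camera call returned (one of the last four; its "shot" number tells which), for a name from the list of things; names that differ only in an ending like _2 or _b are one class to them, and where a whole thing is asked for, a point or a joint stands for the part that bears it (a point fixed in the world has none). Each returns a list of dicts, best first, with "confidence" (0 to 1); they miss things now and then, are a little off and sometimes report something else, mostly with a low value. They report only what shows in the picture. A call takes as long as a camera call. They do not tell look-alikes from the thing itself.
- env.search_frame(thing, picture): "point" ([x, y, z] in m, in the coordinates of the camera as it stood for that picture, good to about 4 mm: the middle of the surface that is visible of it).
- env.place_of(thing, picture): "point" ([x, y, z] in m, in the coordinates of the camera as it stood for that picture, good to about 4 mm: a listed point, or the origin of a listed thing).
Readings, each from a call of its own:
- env.read_time(): time.
- env.read_joints(): joint angles.
- env.read_qvel(): joint speeds.
- env.read_tau(): joint torques, N m.
- env.read_tcp_pos(): TCP position.
- env.read_eef_rot(): TCP orientation.
- env.read_force(): force on the tool from outside, world axes, zero at the start.
- env.read_torque(): the same for the moment, N m.
- env.read_width(): opening from 0.0 (shut) to 1.0 (fully open).
- env.read_gripper_force(): force on a finger pad.
Only numpy, scipy, OpenCV 4.12 (cv2) and the standard library are available. Lean on these libraries where they do the work, as an engineer would, in place of code of your own. Each camera call takes 0.05 s, during which the arm holds its last target. There are 200 camera calls.

### The job

Find the glass slide with a notch cut in one corner, which marks its frosted label end, lift it from its wooden stand by the bare glass clear of the frosting, and hold it at the reading stand tilted halfway between upright and flat, frosted face looking up and towards the far side of the bench. Feel for the sprung stop with the middle of the frosted end's edge, press it gently about halfway in, never all the way, and finish there still holding the slide against it. Leave the plain glass blank and the other things alone.

Things in the scene. Friction and masses are not known exactly. Their poses are not given: they have to be found in the camera images.
- slide: Notched glass slide 120 x 8 x 60, about 144 g, standing on a long edge, top 64 above the bench. Origin: middle of its underside. +x along its length to the frosted end, +y out of the label face, +z up. A 14 x 14 step is notched from the top corner at the +x end. Matt whitish frosting covers the last 40 of the +y face there: seen from that face, notch at top, it is at the left. Other face bare.
- label (a point): Middle of the frosted area: 40 mm from the slide's middle towards the frosted end (20 short of that end's edge), 30 above the lower edge, on the label face (4 from mid-thickness). Axes as slide. Keep the gripper's fingers off the frosting.
- blank: A plain clear glass plate of the same size and mass (120 x 8 x 60), no notch and no frosting, in the other stand, origin and axes alike. Leave it alone.
- reader: Reading stand fixed to the bench. Origin on the bench below stop_line; +x to the far side of the bench (turned up to 0.3 rad), +z up. On its -y side: base 130 x 120 x 14 centred at y = -180, post of 22 diameter, 239 high, at y = -175, and on a side bar at height 200 an aluminium block 36 x 40 x 36 with a sprung stop: a black disc of 28 diameter on a 10 shaft, its face looking to +y.
- stop_line (a point): Point on the stop's axis (along y), 200 mm above the origin of reader, axes the same. The block is clamped anywhere along its bar, so the unpressed face lies between y = -65 and -35 mm: feel for it, moving the slide's frosted end along -y, with the middle of the frosted area on this axis.
- stop (a joint): How far the sprung stop is pressed in, m: 0 untouched to 0.020 all the way in. Spring 250 N/m with 1.25 N preload: 3.75 N at half travel, 6.25 N all the way.
- stand_a: One of two like wooden stands fixed to the bench, 140 (x) x 42 (y) x 18 high, with a slot 124 x 11 along its x, 14 deep, whose floor is 4 above the bench. The slide stands in this one, x and y as the slide's. Origin under its centre on the bench.
- stand_b: The other stand, same make, which holds the plain blank.
- burner: Gas burner, bystander: round foot of 84 diameter, tube to 131 high. Origin under the foot's centre.
- matchbox: Small cardboard box 55 x 36 x 16, bystander.
- beaker: Glass beaker, 68 across, 85 high, bystander.
Things that resemble listed ones, but are neither listed nor needed, are in the scene too. Leave any purple or red look-alike of the slide alone. There is more than one size of the reader; the one meant has the size given above.

How it is judged:
On the way:
1. the slide is lifted clear of its stand in the gripper (height (world z) of slide above 0.05 m and contact force between slide and the fingers above 2 N), for 0.2 s.
At the end, for the whole second after the job is handed in: Gripper holds the slide over 100 mm up, label face within 57 deg of straight up, length within 0.2 rad of the stop axis, label centre within 15 mm of that axis, TCP over 32 mm from it; the frosted end presses the stop in 5 to 16 mm with over 0.5 N; the slide is still (contact force between slide and the fingers above 2 N and contact force between slide and reader above 0.5 N and value of joint stop between 0.005 and 0.016 m and angle between slide's own y axis and vertical below 1 rad and angle between the x axis of slide and the y axis of reader, either way round below 0.2 rad and x of label in the frame of stop_line between -0.015 and 0.015 m and z of label in the frame of stop_line between -0.015 and 0.015 m and y of label in the frame of stop_line between -0.075 and -0.005 m and distance between the grasp point and label above 0.032 m and height (world z) of slide above 0.1 m and linear speed of slide below 0.03 m/s); the arm keeps its last pose, push and grip.
It fails at once if the sprung stop is driven all the way in (value of joint stop above 0.0195 m).
It fails at once if the plain blank is taken or disturbed (distance of blank from where it was at the start of the episode above 0.015 m).
It fails at once if a bystander is knocked (distance of any of burner, matchbox, beaker from where it was at the start of the episode above 0.03 m).
It also fails if it takes over 46 s, if anything falls off the work surface, if the arm or the gripper's body presses on something with over 40 N, if the wrist force passes 120 N, or if a joint passes its speed limit or range.

## Working session

There is one attempt and no reset: what is moved stays moved. The work goes in short steps, each a Python script; the robot and the scene stay as the last script left them, time stands still between calls to the robot, and variables do not carry over. Pictures are saved under pics/ and viewed, at most 10 in all, crops included, and the job is handed in when it is done.

```bash
mkdir -p pics
cat > h.py <<'E'
import numpy as np, cv2
from workcell import env
def save(p,n): cv2.imwrite('pics/'+n,cv2.cvtColor(p['pixels'],cv2.COLOR_RGB2BGR))
def w(p,pt): return (p['extrinsics']@np.r_[pt,1])[:3]
def pix(p,X):
    c=np.linalg.inv(p['extrinsics'])@np.r_[X,1]; v=p['camera_matrix']@np.array([c[0],-c[1],-c[2]]); return v[:2]/v[2]
def ray(p,u,v):
    d=np.linalg.inv(p['camera_matrix'])@np.array([u,v,1]); d=np.array([d[0],-d[1],-d[2]])
    return p['extrinsics'][:3,3],p['extrinsics'][:3,:3]@d
def atz(p,u,v,z):
    o,d=ray(p,u,v); return o+d*(z-o[2])/d[2]
def tri(*prs):
    A=0;b=0
    for o,d in prs:
        d=d/np.linalg.norm(d);P=np.eye(3)-np.outer(d,d);A=A+P;b=b+P@o
    return np.linalg.solve(A,b)
E
cat > a.py <<'E'
from h import *
np.set_printoptions(precision=4,suppress=True)
for n in ('top','side'):
    p=env.read_camera(n); save(p,n+'1.png')
    for t in ('slide','label','blank','reader','stop_line','stop','stand_a','burner','matchbox','beaker'):
        for f in ('place_of','search_frame'):
            try:
                r=getattr(env,f)(t,p)
            except Exception as e: print(t,f,repr(e)[:60]);continue
            print(n,t,f[:5],[(round(q['confidence'],2),w(p,q['point']).round(3).tolist(),pix(p,w(p,q['point'])).astype(int).tolist()) for q in r])
print(env.read_time(),env.read_tcp_pos(),env.read_eef_rot())
E
python3 a.py
```

```text
top slide place [(0.64, [0.73, 0.079, 0.0], [263, 176]), (0.46, [0.438, -0.0, 0.002], [289, 266]), (0.44, [0.586, 0.084, 0.007], [262, 220])]
top slide searc [(0.57, [0.584, 0.085, 0.067], [261, 219]), (0.55, [0.727, 0.082, 0.065], [261, 173]), (0.45, [0.438, 0.002, 0.063], [289, 268])]
top label place [(0.58, [0.69, 0.09, 0.033], [259, 186]), (0.52, [0.405, 0.022, 0.03], [283, 278]), (0.42, [0.577, 0.126, 0.035], [248, 223])]
top label searc [(0.6, [0.588, 0.088, 0.066], [260, 218]), (0.55, [0.443, 0.004, 0.061], [289, 266]), (0.55, [0.726, 0.082, 0.06], [261, 173])]
top blank place [(0.68, [0.478, 0.344, 0.006], [179, 256])]
top blank searc [(0.56, [0.478, 0.34, 0.065], [176, 256])]
top reader place [(0.15, [0.576, 0.12, 0.036], [250, 223])]
top reader searc [(0.85, [0.655, -0.308, 0.015], [384, 196]), (0.72, [0.814, -0.198, 0.01], [348, 148])]
top stop_line place [(0.44, [0.454, -0.293, -0.002], [381, 260])]
top stop_line searc [(0.96, [0.814, -0.196, 0.011], [347, 148]), (0.72, [0.587, 0.089, 0.068], [260, 219]), (0.55, [0.652, -0.304, 0.017], [383, 197])]
stop place_of ValueErro
[... 1925 characters left out ...]
side stand_a place [(0.91, [0.585, 0.088, 0.002], [279, 275]), (0.81, [0.475, 0.334, 0.003], [269, 367])]
side stand_a searc [(0.59, [0.572, 0.118, 0.016], [278, 279]), (0.56, [0.462, 0.356, 0.019], [269, 372])]
side burner place []
side burner searc [(0.78, [0.732, 0.321, 0.015], [166, 312]), (0.32, [0.461, 0.356, 0.019], [269, 373]), (0.22, [0.77, -0.024, 0.014], [238, 226])]
side matchbox place [(0.69, [0.775, -0.032, 0.001], [238, 228])]
side matchbox searc [(0.51, [0.771, -0.025, 0.015], [238, 225])]
side beaker place [(0.56, [0.449, -0.293, 0.001], [385, 212])]
side beaker searc [(0.98, [0.446, -0.272, 0.061], [386, 197])]
2.0 [ 0.1645 -0.6288  0.25  ] [-0.      0.9918  0.1276  0.    ]
```

```bash
python3 -c "
import cv2,numpy as np
a=cv2.imread('pics/top1.png');b=cv2.imread('pics/side1.png')
cv2.imwrite('pics/t1c.png',cv2.resize(a[120:320,150:430],None,fx=2.85,fy=2.85,interpolation=cv2.INTER_CUBIC))
cv2.imwrite('pics/s1c.png',cv2.resize(b[120:400,130:420],None,fx=2.1,fy=2.1,interpolation=cv2.INTER_CUBIC))"
```

```text
(no output)
```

View pics/t1c.png

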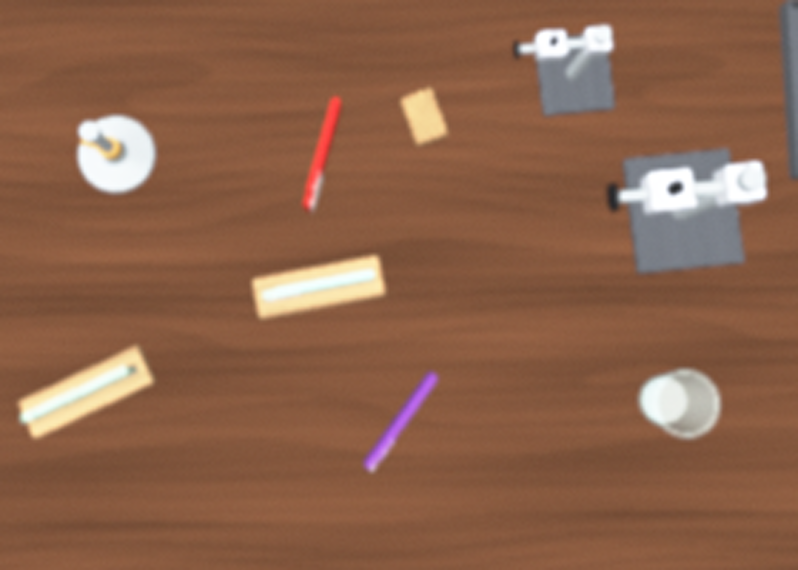

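View pics/s1c.png

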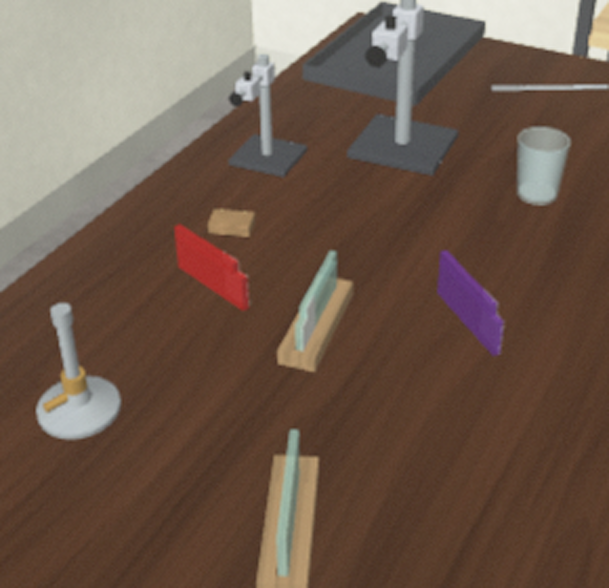

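```bash
cat >> h.py <<'E'
from scipy.spatial.transform import Rotation as R
def quat(x,z):
    z=np.array(z,float);z/=np.linalg.norm(z);x=np.array(x,float);x-=z*(x@z);x/=np.linalg.norm(x)
    q=R.from_matrix(np.c_[x,np.cross(z,x),z]).as_quat();return np.r_[q[3],q[:3]]
np.set_printoptions(precision=4,suppress=True)
E
python3 - <<'E'
from h import *
q=quat([-.25,.97,0],[.5,0.0,-.85])
env.move_ptp([0.43,0.12,0.26],q)
p=env.read_camera('wrist');save(p,'w1.png')
print(env.read_time(),env.read_joints(),p['extrinsics'])
for t in ('slide','label','blank','stand_a'):
  print(t,[(round(r['confidence'],2),w(p,r['point']).round(3),pix(p,w(p,r['point'])).astype(int)) for r in env.place_of(t,p)])
E
```

```text
4.85 [ 0.0354  0.1733 -0.582   2.3214  1.0826  0.3974 -1.2624] [[ 0.842  -0.0122 -0.5393  0.3521]
 [ 0.2161  0.9236  0.3165  0.2003]
 [ 0.4942 -0.3831  0.7804  0.3578]
 [ 0.      0.      0.      1.    ]]
slide [(0.79, array([0.587, 0.088, 0.004]), array([286, 183])), (0.75, array([ 0.733,  0.078, -0.   ]), array([372, 195])), (0.65, array([ 0.436, -0.   ,  0.   ]), array([142, 256]))]
label [(0.9, array([0.574, 0.124, 0.035]), array([298, 161])), (0.68, array([0.401, 0.02 , 0.032]), array([110, 255])), (0.68, array([0.69 , 0.087, 0.033]), array([367, 196]))]
blank [(0.64, array([ 0.586,  0.086, -0.002]), array([283, 184]))]
stand_a [(0.97, array([ 0.586,  0.085, -0.001]), array([283, 185]))]
```

View pics/w1.png

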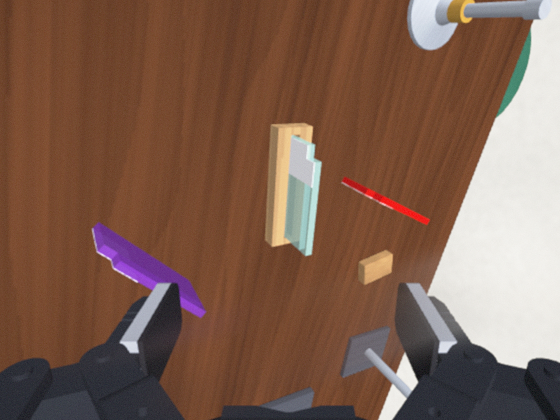

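Run:
```python
from h import *
p=env.read_camera('top');s=env.read_camera('side');wr=env.read_camera('wrist')
def hsv(p): return cv2.cvtColor(p['pixels'],cv2.COLOR_RGB2HSV).astype(int)
import pickle; pickle.dump((p,s,wr),open('cal.pkl','wb'))
o=[cv2.resize(p['pixels'][200:240,240:290],(500,400),interpolation=2),cv2.resize(p['pixels'][170:220,355:425],(560,400),interpolation=2)]
u=cv2.resize(wr['pixels'][110:270,240:350],(330,480),interpolation=2)
v=cv2.resize(s['pixels'][105:205,280:370],(432,480),interpolation=2)
cv2.imwrite('pics/c1.png',cv2.cvtColor(np.hstack([u,v]),4))
t=np.zeros((400,1060,3),np.uint8);t[:,:500]=o[0];t[:,500:]=o[1]
cv2.imwrite('pics/c2.png',cv2.cvtColor(cv2.resize(t,(795,300)),4))
```

```text
(no output)
```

View pics/c1.png

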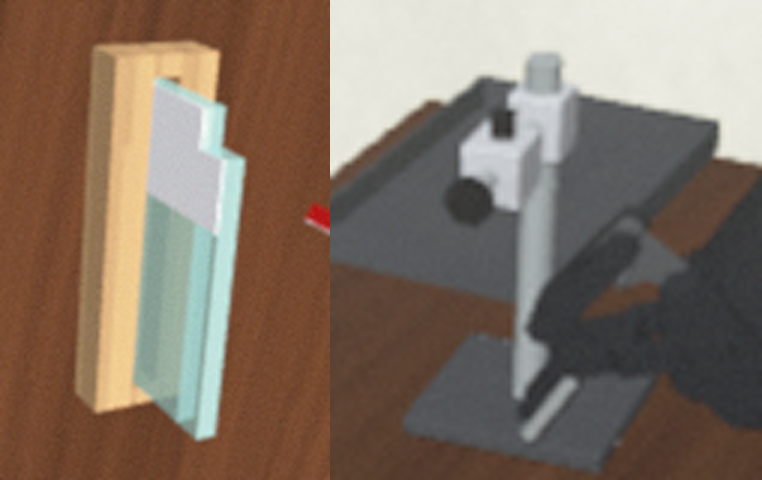

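View pics/c2.png

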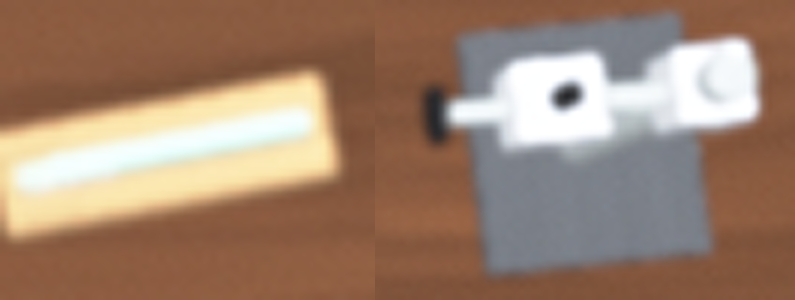

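Run:
```python
from h import *
import pickle; p,s,wr=pickle.load(open('cal.pkl','rb'))
A=lambda x,y:(240+x/7.5,200+y/7.5)
B=lambda x,y:(355+(x-375)/6,170+y/6)
W=lambda x,y:(240+x/3,110+y/3)
S=lambda x,y:(280+(x-330)/4.8,105+y/4.8)
yaw=lambda a,b:np.arctan2(*(b-a)[[1,0]])
a=lambda q,z:atz(p,*q,z)
print('stand corners',[a(A(*c),.018)[:2] for c in ((322,70),(340,175),(10,238))])
print('slide top ends', a(A(17,180),.05),a(A(312,121),.064))
for n,(x,y) in dict(end=(204,438),notchtop=(233,155)).items(): print(n,atz(wr,*W(x,y),.064))
print('stand wr',[atz(wr,*W(*c),.018)[:2] for c in ((94,48),(218,50),(96,410))])
d=tri(ray(p,*B(437,115)),ray(s,*S(468,201)));print('disc',d,a(B(437,115),.2))
po=tri(ray(p,*B(728,78)),ray(s,*S(544,60)));print('post',po,a(B(728,78),.239))
f=lambda b,c:(a(B(*c),.014)-a(B(*b),.014))
for b,c in (((490,273),(710,250)),((462,38),(680,14)),((462,38),(490,273))):
  v=f(b,c);print('base',v,np.linalg.norm(v),np.arctan2(v[1],v[0]))
bc=np.mean([a(B(*c),.014) for c in((490,273),(710,250),(462,38),(680,14))],0);print('basec',bc)
```

```text
stand corners [array([0.6192, 0.0182]), array([0.5748, 0.0115]), array([0.551 , 0.1502])]
slide top ends [0.5735 0.1444 0.05  ] [0.5944 0.0238 0.064 ]
end [0.5954 0.0263 0.064 ]
notchtop [0.5765 0.1327 0.064 ]
stand wr [array([0.5431, 0.1539]), array([0.5935, 0.1598]), array([0.5767, 0.0149])]
disc [ 0.6529 -0.2019  0.1982] [ 0.6533 -0.2011  0.2   ]
post [ 0.6615 -0.3203  0.2366] [ 0.6618 -0.3191  0.239 ]
base [ 0.0101 -0.1176  0.    ] 0.1179873530796034 -1.485365882156278
base [ 0.011  -0.1178  0.    ] 0.11829135309057205 -1.4775234246036328
base [-0.1262 -0.0092  0.    ] 0.1265378823465301 -3.068518100416705
basec [ 0.663  -0.3254  0.014 ]
```

```bash
cat >> h.py <<'E'
xs=np.array([-.172,.985,0]); C=np.array([.585,.0853,0])
G=C-.02*xs+[0,0,.05]
th=.08; O=np.array([.6483,-.146,.2])
xr=np.array([np.cos(th),np.sin(th),0]);yr=np.array([-np.sin(th),np.cos(th),0]);zr=np.array([0,0,1.])
a_=np.sqrt(.5)
def fin(yl): # TCP for label at y=yl on the axis
    return O+yr*(yl+.06)+xr*(-.0141)+zr*.0085
def qf(sg): return quat(sg*yr,a_*(xr-zr))
def qg(sg): return quat(-sg*xs,[0,0,-1])
E
python3 - <<'E'
from h import *
for sg in (1,-1):
    print(sg,env.solve_ik(G,qg(sg)),env.solve_ik(G+[0,0,.25],qg(sg)))
    for y in (.02,-.06): print(env.solve_ik(fin(y),qf(sg)))
    print(env.solve_ik([.6,0,.3],qf(sg)))
print(env.read_time(),env.read_joints())
E
```

```text
1 [-0.37    0.8091  0.367   1.7861 -0.4556  0.6312 -2.7027] [-0.5905  0.5663  0.751   1.5395 -0.4043  1.1965 -2.7368]
[ 0.7774  0.6726 -0.9624  2.1474  2.2189  0.4586 -1.8655]
[ 1.0151  0.7974 -1.1406  2.073   2.0154  0.4631 -1.4604]
[ 0.3154  0.3053 -0.4204  2.1356  2.1744  0.1122 -2.0956]
-1 [ 0.2475  0.8771 -0.6721  1.7653  0.7527  0.7757 -0.6396] [ 0.2671  0.5577 -0.6957  1.5109  0.3713  1.2082 -0.3137]
[ 0.4936  0.5336 -0.4967  2.1548  2.8585  0.282   0.5416]
[ 0.7025  0.5783 -0.5655  2.0808  3.0814  0.1867  0.474 ]
[ 0.3874  0.3168 -0.5157  2.1338  2.029   0.1424  1.1994]
5.2 [ 0.0347  0.1729 -0.5827  2.3219  1.0826  0.3973 -1.2625]
```

Run:
```python
from h import *
env.move_ptp(G+[0,0,.10],qg(1))
print(env.read_time(),env.read_joints(),env.read_tcp_pos())
p=env.read_camera('wrist');save(p,'w2.png')
for t in ('slide','label'):
  print(t,[(round(r['confidence'],2),w(p,r['point']).round(3),pix(p,w(p,r['point'])).astype(int)) for r in env.place_of(t,p)])
for X in (C+.06*xs+[0,0,.05],C-.06*xs+[0,0,.064],C+[0,0,.064]): print(pix(p,X))
```

```text
8.1667 [ 0.5067  1.0112 -1.3167  1.6925  1.0226  1.2912  2.2815] [0.5883 0.0658 0.1501]
slide [(0.81, array([ 0.731,  0.081, -0.001]), array([ 97, 183])), (0.74, array([0.582, 0.087, 0.006]), array([290, 227])), (0.57, array([ 0.435, -0.001, -0.003]), array([509, 144]))]
label [(0.76, array([0.691, 0.089, 0.034]), array([132, 218])), (0.7, array([0.577, 0.125, 0.034]), array([288, 290]))]
[287.2329 326.2584]
[287.2515 161.5507]
[287.2265 257.7583]
```

View pics/w2.png

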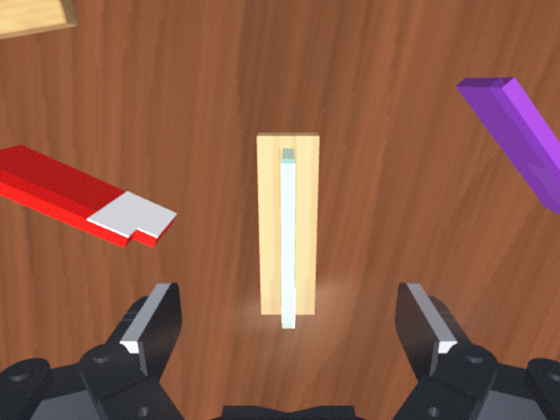

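Run:
```python
from h import *
env.servo_line(G,v=.08)
print(env.read_joints(),env.read_tcp_pos(),env.read_force())
env.close(50)
print(env.read_width(),env.read_gripper_force(),env.read_force())
print(env.servo_line(G+[0,0,.20],v=.12))
print(env.read_time(),env.read_joints(),env.read_force(),env.read_width(),env.read_gripper_force())
for X in ([.58,.03,.32],fin(.03)): print(env.solve_ik(X,qf(1)))
```

```text
[ 0.475   1.1304 -1.2161  1.7579  1.1699  1.1715  2.1936] [0.5888 0.0658 0.0507] [0.2173 0.0466 0.1628]
0.0838770381465141 49.46578726172447 [-0.6742 -0.0433  0.4277]
False
12.225 [ 0.5094  0.8484 -1.3019  1.5794  0.8306  1.3656  2.427 ] [ 1.0459 -0.1723 -1.0353] 0.08312456848516434 49.21263366937637
[-0.2413  0.2217  0.1813  2.1626  4.1406  0.0466  2.1261]
[-0.0047  0.4938  0.1792  2.1753  3.7933  0.376   2.6305]
```

Run:
```python
from h import *
P=np.array([.56,.03,.32])
for ang in (45,90,135,180,-45,-90,-135):
  x=R.from_euler('z',ang,degrees=True).apply(-xs)
  for tl in (0,.4): print(ang,tl,env.solve_ik(P,quat(x,[tl,0,-1])))
```

```text
45 0 [-0.736   0.6234  1.1359  1.5989 -0.582   1.2988 -1.6932]
45 0.4 [-0.8991  0.4346  1.1414  1.9019 -0.6693  0.7546 -1.6606]
90 0 [-0.736   0.6234  1.1359  1.5989 -0.582   1.2988 -0.9078]
90 0.4 [-0.8991  0.4346  1.1414  1.9019 -0.6693  0.7546 -0.8269]
135 0 [-0.736   0.6234  1.1359  1.5989 -0.582   1.2988 -0.1224]
135 0.4 [-0.8991  0.4346  1.1414  1.9019 -0.6693  0.7546 -0.0201]
180 0 [ 0.2783  0.4631 -0.5767  1.5677  0.2655  1.19   -0.1766]
180 0.4 [-0.6772  0.3173  0.7546  1.8974 -0.366   0.6523  0.4233]
-45 0 [ 0.5803  0.6594 -1.206   1.5591  0.6252  1.3599  1.8387]
-45 0.4 [ 0.7258  0.5002 -1.2506  1.8619  0.8336  0.8925  1.6921]
-90 0 [ 0.5028  0.5745 -1.0015  1.5611  0.4977  1.282   1.1735]
-90 0.4 [ 0.6374  0.4165 -1.0589  1.8637  0.6935  0.7969  1.0113]
-135 0 [ 0.3992  0.5091 -0.7895  1.5641  0.3765  1.2267  0.503 ]
-135 0.4 [ 0.4776  0.3394 -0.7941  1.8672  0.5152  0.7139  0.341 ]
```

Run:
```python
from h import *
P=np.array([.56,.03,.32])
x=R.from_euler('z',180,degrees=True).apply(-xs)
env.move_ptp(P,quat(x,[0,0,-1]))
print(env.read_time(),env.read_joints(),env.read_gripper_force())
env.move_ptp(fin(.06)+[-.03,0,.08],quat(yr,[.4,0,-1]))
print(env.read_time(),env.read_joints(),env.read_tcp_pos())
for y in (.03,-.06): print(env.solve_ik(fin(y),qf(1)))
```

```text
14.45 [ 0.2783  0.4635 -0.5771  1.568   0.2655  1.1899 -0.1763] 49.10346731543541
15.0667 [ 0.3797  0.3841 -0.5137  1.8385  0.3704  0.61   -0.2587] [ 0.595  -0.0268  0.2889]
[ 0.8408  0.7608 -1.1435  2.152   2.0897  0.603  -1.7061]
[ 1.0151  0.7974 -1.1406  2.073   2.0154  0.4631 -1.4604]
```

```bash
python3 - <<'E'
from h import *
env.move_ptp(fin(.08)+[0,0,.06],qf(1))
print(env.read_time(),env.read_joints(),env.read_force())
env.servo_line(fin(.025),v=.1)
print(env.read_time(),env.read_joints(),env.read_tcp_pos()-fin(.025),env.read_gripper_force())
env.dwell(.3);print(env.read_force(),env.read_force())
s=env.read_camera('side');save(s,'s2.png');t=env.read_camera('top');save(t,'t2.png')
for n,p in(('s',s),('t',t)):
  for k in ('label','slide'):
    print(n,k,[(round(r['confidence'],2),w(p,r['point']).round(3)) for r in env.place_of(k,p)])
L=O+yr*.025; print('expected label',L)
E
python3 -c "
import cv2,numpy as np
a=cv2.imread('pics/t2.png')[150:240,300:430];b=cv2.imread('pics/s2.png')[90:220,220:370]
a=cv2.resize(a,(400,277),interpolation=2);b=cv2.resize(b,(400,347),interpolation=2)
o=np.zeros((347,800,3),np.uint8);o[:277,:400]=a;o[:,400:]=b;cv2.imwrite('pics/c3.png',o)"
```

```text
16.3917 [ 0.7657  0.6026 -1.1429  2.1095  1.8516  0.5433 -1.6245] [ 0.7439  0.6663 -0.2837]
17.3583 [ 0.8472  0.7565 -1.1357  2.1485  2.0938  0.5875 -1.7031] [0.0003 0.0009 0.0008] 49.17249083518982
[-0.3922  0.4797 -1.6536] [-0.3922  0.4797 -1.6536]
s label [(0.92, array([0.684, 0.086, 0.029])), (0.81, array([0.403, 0.023, 0.033])), (0.73, array([ 0.644, -0.124,  0.203]))]
s slide [(0.66, array([ 0.66 , -0.085,  0.177])), (0.66, array([ 0.433,  0.001, -0.   ])), (0.59, array([0.726, 0.078, 0.001]))]
t label [(0.77, array([ 0.65 , -0.125,  0.201])), (0.63, array([0.406, 0.021, 0.03 ])), (0.55, array([0.691, 0.091, 0.034]))]
t slide [(0.6, array([ 0.66 , -0.081,  0.181])), (0.58, array([ 0.729,  0.078, -0.   ])), (0.57, array([0.437, 0.001, 0.003]))]
expected label [ 0.6463 -0.1211  0.2   ]
```

View pics/c3.png

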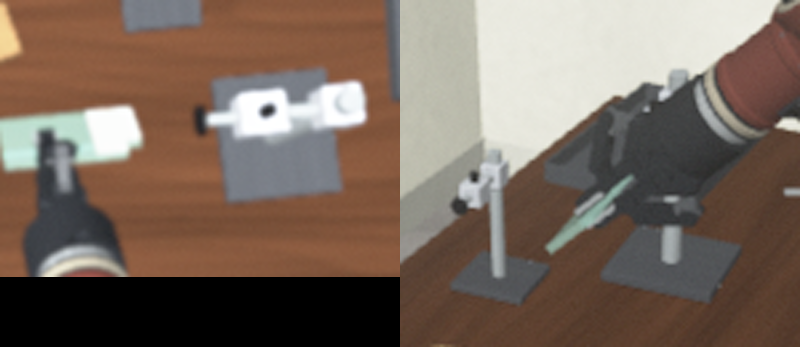

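Run:
```python
from h import *
env.servo_line(fin(-.008),v=.06)
env.dwell(.3); f0=env.read_force()
c=env.servo_line(fin(-.05),v=.012,contact_N=1.2)
p=env.read_tcp_pos();f=env.read_force()
yl=(p-O)@yr-.06
print(c,env.read_time(),'yl',yl,'edge',yl-.02,f-f0,(f-f0)@yr)
env.dwell(.4);p=env.read_tcp_pos();print((p-O)@yr-.06,(env.read_force()-f0)@yr,env.read_gripper_force())
np.save('f0.npy',f0)
```

```text
True 20.8167 yl -0.028387352730848706 edge -0.04838735273084871 [1.2535 2.0117 2.0191] 1.9050734178130313
-0.028537219685489848 1.8017198685103037 49.20175552368164
```

Run:
```python
from h import *
f0=np.load('f0.npy')
for y in (-.0305,-.0325,-.0345):
    env.servo_line(fin(y),v=.012);env.dwell(.3)
    p=env.read_tcp_pos();f=env.read_force()-f0
    print(env.read_time(),(p-O)@yr-.06,f,f@yr,env.read_gripper_force())
```

```text
21.875 -0.030419511743381124 [-0.5129  1.6226  0.0618] 1.6583833729734125 49.140254482626915
22.4917 -0.032374548883816356 [-0.129   3.0818 -0.892 ] 3.0822594333640785 49.15605917572975
23.1083 -0.03439047688990423 [-0.7699  2.1836 -0.376 ] 2.2381839478543935 49.182798340916634
```

Run:
```python
from h import *
f0=np.load('f0.npy')
def avg(n=20):
    a=[]
    for _ in range(n): env.dwell(.05);a.append((env.read_force()-f0)@yr)
    return np.mean(a),np.std(a)
print(avg(),env.read_time())
env.servo_line(fin(-.0375),v=.012);env.dwell(.2)
print(avg(),(env.read_tcp_pos()-O)@yr-.06,env.read_time())
s=env.read_camera('side');t=env.read_camera('top')
a=cv2.resize(t['pixels'][165:215,320:420],(800,400),interpolation=2)
cv2.imwrite('pics/c4.png',cv2.cvtColor(a,4))
for p in (s,t):
  for k in ('label','stop'):
    print(k,[(round(r['confidence'],2),w(p,r['point']).round(3)) for r in (env.place_of if k=='label' else env.search_frame)(k,p)])
```

```text
(np.float64(3.110307577213505), np.float64(0.4568232791644668)) 24.1083
(np.float64(3.850807081668853), np.float64(0.47738918656152524)) -0.0374730406949106 25.7083
label [(0.83, array([0.404, 0.021, 0.035])), (0.71, array([ 0.647, -0.189,  0.204]))]
stop [(0.63, array([ 0.447, -0.271,  0.063]))]
label [(0.97, array([ 0.653, -0.185,  0.201])), (0.59, array([0.688, 0.089, 0.034])), (0.43, array([0.403, 0.025, 0.029]))]
stop []
```

View pics/c4.png

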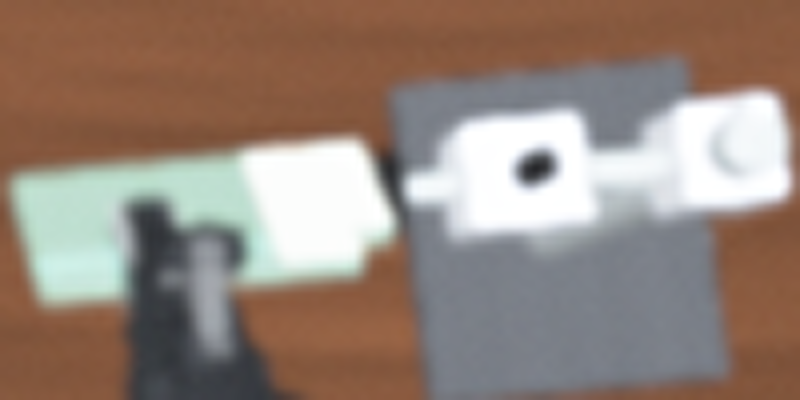

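```bash
python3 -c "
from h import *
print(env.read_force()-np.load('f0.npy'),env.read_gripper_force(),env.finish_job())"
```

```text
the job is handed in; nothing more can be done
[-0.3317  4.2507 -0.5606] 49.18033204972744 None
```

I handed the job in with the notched slide held at 45° against the sprung stop. The averaged contact force was 3.85 N, about 10 mm of press or half the travel (give or take 2 mm for force noise). `finish_job()` returned no verdict, so I can't confirm the result.

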